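# Tip the soap caddy onto the drainer tray

### The arm

A 6-joint arm with a two-finger parallel gripper is mounted at the origin on the work surface. World frame = base frame: x ahead of the robot, y to its left, z up, the work surface at z = 0. Lengths are in m, angles in rad, forces in N, time in s.
With the tool pointing down it reaches from about 0.35 to 0.975 m from the base axis. Payload 4.9 kg.
Tool frame: the origin (TCP) lies at the very end of the fingers, on their centre line; the grasp point (between the pads) lies 19 mm behind it; z points along the fingers, y is the line along which they close (so a half turn about z gives the same grasp; the last joint's range is limited). The gripper opens to 85 mm and grips with 20 to 120 N. Pads are 22 mm wide; open, the fingers measure 114 mm over their backs; the gripper's body (76 mm by 85 mm) begins 54 mm behind the grasp point. The pads swing forward as they close: fully open they stand 13 mm farther back than shut.
Start: joints at [-1.33, 0.053, 1.613, -0, 1.476, -0.119], TCP at [0.22, -0.585, 0.231] pointing down, gripper open.
Joint ranges: [-3.01, 3.01], [-1.01, 2.22], [0.06, 2.58], [-1.02, 4.17], [0.09, 2.62], [-3.14, 3.14]. Speed limits (rad/s): [2.57, 2.57, 3.14, 3.14, 3.14, 3.14].

### API

Orientations are given as a unit quaternion [w, x, y, z].
In Python, from plant import manip gives the robot as it stands.
- The arm moves only by the tool move_arm, never from a script. Its argument "plan" is a list that holds one entry, the list of rows, each a list of 7 numbers: the shift along the tool's x, y, z as a fraction of full scale, then the turn, a rotation vector about the tool's x, y, z as a fraction of full scale, then the closure, from 0 (fully open) to 1 (shut). In form: [[[dx, dy, dz, wx, wy, wz, fingers], ...]]. A call has exactly 10 rows; each row shifts and turns the commanded pose from where the row before left it, along the tool's axes as they then stand; what a row does not reach is not made up. Full scale, the value 1, is 0.12 m for a shift and 0.15 rad for a turn. A row lasts 1/8 s, in which the tool goes at most 62.5 mm and 10.7 degrees, less where a joint would pass 70% of its speed; a pose out of reach is approached as far as the arm can. A call with a number of a shift or a turn outside -1 to 1 is refused whole. A call with a gripper value outside its range is refused whole. The fingers move at their own pace and stop on an object; the grip force is fixed at half the most. Time passes only in rows, so rows that do not move let the fingers close, or fill a call up. It gives the time, the measured TCP pose, the force, the opening and the grip force at its end, in the units of the state.
- manip.state(): the state, without advancing time (a new reading comes with each control period).
- manip.grab_frame(name): name is "side" or "top" or "wrist"; returns a dict with "pixels" (384x512x3 uint8, blue, green, red), "depth" (384x512 float32, m along the optical axis (not along the pixel's ray), 0 where there is no reading), "vfov" (degrees; the focal length in pixels is half the picture's height over the tangent of half this angle, whatever the lens; pixels are square), "cx", "cy" (the principal point, pixels), "view" (4x4, takes a point from world to camera coordinates). Camera axes: x right, y down, z forward; pixel columns grow to the right and rows downward; lengths in m; the calibration is good to about 2 mm. A picture is of the moment at which its call begins.
- manip.job_done(): hands the job in; it is judged then, once.
The state is a dict: "time": time; "joint_pos": joint angles; "joint_vel": joint speeds; "joint_efforts": joint torques, N m; "tool_pos": TCP position; "tool_rot": TCP orientation; "contact_force": force on the tool from outside, world axes, zero at the start; "ft_torque": the same for the moment, N m; "gripper_width": opening from 0.0 (shut) to 1.0 (fully open); "grasp_force": force on a finger pad.
Only numpy, scipy, OpenCV 4.12 (cv2) and the standard library are available. Lean on these libraries where they do the work, as an engineer would, in place of code of your own. Each camera call takes 0.05 s, during which the arm holds its last target. There are 200 camera calls.

### The job

At the wash plank, push the drainer tray along the green soap dish until it drops fully into its shallow pocket under the caddy's mouth. Then push the caddy's carrying handle over just far enough, without going past about 60 degrees, that the flap swings open and both soap bars slide out onto the seated tray, and let the caddy come back level with its flap shut. Do not touch the soap with the gripper, and leave the basin, tumbler and beater where they are.

Things in the scene. Friction and masses are not known exactly. Their poses are not given: they have to be found in the camera images.
- stand: fixed wooden stand: foot board 180 x 75 x 12 mm and two cheeks leaning forward to 160 mm high that carry the caddy on a level pivot. Origin on the plank straight below the middle of the pivot line; z up, x along the pivot line, y the way the caddy tips (its mouth and flap are on the +y side, the foot board on the -y side)
- caddy (a joint): tip angle of the caddy about the pivot line (160 mm above the plank), rad: 0 = level (its rest), grows as it tips towards the stand's +y; stop at 1.25. It falls back to 0 by its own weight when let go, and needs about 1 to 5 N at the handle. Depending on friction the bars start to slide somewhere between 0.45 and 0.7 rad, and take a second or so
- lip (a point): middle of the front edge of the caddy's floor, under the flap. The caddy is an aluminium box 122 (x) x 130 (y) x 62 (z) mm: level, it reaches from 85 mm behind to 45 mm in front of the pivot line and from 110 to 172 mm above the plank. Open on top between two 22 mm strips; a thin wall makes two lanes, one bar in each
- handle (a point): middle of the level crossbar of the caddy's steel carrying handle: bar 12 mm thick, 130 mm long along the stand's x, 100 mm above the pivot line (260 mm above the plank) when level, with two uprights at its ends rigid with the caddy, 80 mm clear beneath it. Pushed towards the stand's +y it moves on a 100 mm arc about the pivot line
- flap (a joint): angle of the thin aluminium flap (120 x 58 mm) that closes the caddy's +y end, hinged freely on its upper edge, rad: 0 = shut, grows as it swings outward; hangs by gravity, so it opens as the caddy tips and shuts when it is level
- dish: fixed long green plastic soap dish 180 (x) x 263 (y) mm, its y along the stand's y within a few degrees. Origin on the plank below the pocket's centre. A deck 14 mm above the plank runs from y = +63 to +190 mm; side rails and the end wall at y = -63 are 22 mm high. The tray slides along it between the rails; the +y end is open
- pocket (a point): centre of the floor of the dish's shallow pocket (160 x 126 mm, 6 mm deep below the deck, floor 8 mm above the plank), close in front of and below the caddy's mouth; axes as the dish
- tray: loose green drainer tray, a shallow open tray 156 (x) x 120 (y) x 30 (z) mm, walls and floor 4 mm, 160 g; origin at the centre of its underside, axes as the dish at the start. It starts on the deck 80 to 120 mm to the dish's +y of the pocket; pushed on its +y wall towards -y its front dips first, then all of it drops 6 mm into the pocket when it is 3 mm or less from the centre
- bar1: laundry soap bar 46 x 72 x 28 mm, about 110 g, lying in the caddy's -x lane, its 72 mm along y; origin at its centre
- bar2: the other soap bar, the same, in the +x lane; origin at its centre
- basin: bystander: aluminium basin 300 mm wide, 100 mm high; origin at the centre of its underside
- tumbler: bystander: closed steel tumbler 78 mm wide, 155 mm high; origin at the centre of its underside
- beater: bystander: wooden paddle beater lying flat, blade 200 x 85 x 22 mm from x = -40 to +160 mm, handle 22 mm thick on to x = -190; origin on its underside
Not all that is in view belongs to the job. What is shaped like the bar2 but pink or purple is not meant.

How it is judged:
By the outcome, as a careful person would: the job done as asked, in the order asked, and still so for the second after the job is handed in, with the robot touching nothing.
It also fails if it takes over 61 s, if anything falls off the work surface, if the arm or the gripper's body presses on something with over 40 N, if the wrist force passes 120 N, or if a joint passes its speed limit or range.

## Working session

There is one attempt and no reset: what is moved stays moved. The work goes in short steps, Python scripts to look and compute and a tool call to move; the robot and the scene stay as the last step left them, time stands still between calls to the robot, and variables do not carry over. Pictures are saved under pics/ and viewed, at most 10 in all, crops included, and the job is handed in when it is done.

Besides the shell and the picture viewer there is one more tool, called after "Request:" by a JSON object that holds its "name" and its "arguments", one argument or row to a line. move_arm: Moves the arm, as the interface text tells. Its arguments: {"type":"object","properties":{"plan":{"type":"array"}},"required":["plan"]}

```bash
mkdir -p pics; cat > h.py <<'E'
import numpy as np, cv2
from plant import manip
def pts(f):
    h,w=f["depth"].shape; fl=h/2/np.tan(np.radians(f["vfov"])/2)
    u,v=np.meshgrid(np.arange(w),np.arange(h)); z=f["depth"]
    P=np.stack([(u-f["cx"])/fl*z,(v-f["cy"])/fl*z,z],-1)
    V=np.array(f["view"]); return (P-V[:3,3])@V[:3,:3]
E
python3 - <<'E'
from h import *
for n in("side","top"):
    f=manip.grab_frame(n); cv2.imwrite(f"pics/{n}0.png",f["pixels"]); np.savez(f"{n}0.npz",**f)
    print(n,f["vfov"],np.round(f["view"],3).tolist(),(f["depth"]>0).mean())
print(manip.state())
E
```

```text
side 46.91970994975157 [[-0.7, -0.714, 0.012, 0.418], [-0.547, 0.525, -0.652, 0.447], [0.459, -0.463, -0.758, 1.178], [0.0, 0.0, 0.0, 1.0]] 0.9960174560546875
top 43.62472305136464 [[0.006, -1.0, -0.01, -0.022], [-0.985, -0.005, -0.175, 0.621], [0.175, 0.011, -0.985, 1.594], [0.0, 0.0, 0.0, 1.0]] 0.9958597819010416
{'time': 0.1, 'joint_pos': array([-1.32997821e+00,  5.32795427e-02,  1.61418336e+00, -2.43885813e-06,
        1.47600224e+00, -1.19007359e-01]), 'joint_vel': array([-1.06868482e-03, -1.11520821e-05, -3.77934775e-03, -2.29047356e-04,
        1.71482961e-03,  3.90177588e-04]), 'joint_efforts': array([-4.18763348e-04, -3.94901741e+01, -3.71362603e+01, -1.56959745e-04,
        3.98219941e-03, -1.14616975e-05]), 'tool_pos': array([ 0.21992652, -0.58441277,  0.23017704]), 'tool_rot': array([-9.34431605e-04,  9.83858860e-01,  1.78943755e-01, -5.81984847e-05]), 'contact_force': array([-0.09025054,  0.3509543 ,  0.12140845]), 'ft_torque': array([-0.02738963, -0.04458292, -0.01258725]), 'grasp_force': 0.0, 'gripper_width': 1.0001547426119695}
```

View pics/side0.png

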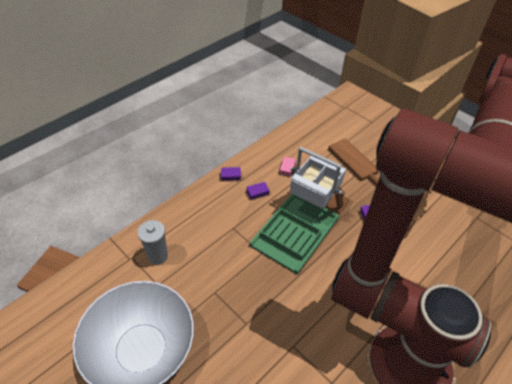

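View pics/top0.png

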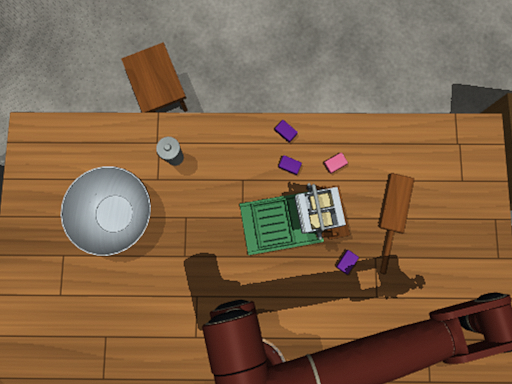

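The side view shows the caddy around (317,180) with its mouth towards the green dish, and the tray around (290,238). In the top view the caddy is at (320,210) and the dish at (240-320, 195-255). The stand's +y points image-left, which is world +y.

```bash
python3 - <<'E'
from h import *
for n in("top","side"):
    f=dict(np.load(n+"0.npz")); P=pts(f); hsv=cv2.cvtColor(f["pixels"],cv2.COLOR_BGR2HSV)
    g=((hsv[...,0]>45)&(hsv[...,0]<90)&(hsv[...,1]>90)&(P[...,2]<.08)&(P[...,2]>0))
    Q=P[g]; print(n,g.sum(),"z pct",np.round(np.percentile(Q[:,2],[2,20,50,80,98]),4))
    print(np.histogram(Q[:,2],bins=np.arange(0,.06,.004)))
    r=cv2.minAreaRect(Q[:,:2].astype(np.float32)*1000); print("all green",r,cv2.boxPoints(r).tolist())
    t=Q[(Q[:,2]>.036)]; r=cv2.minAreaRect(t[:,:2].astype(np.float32)*1000); print("tray rim",len(t),r, cv2.boxPoints(r).tolist())
    # high things: caddy handle
    m=(P[...,2]>.245)&(P[...,2]<.29)&(P[...,0]>.35)&(P[...,0]<.75)&(abs(P[...,1])<.5)
    H=P[m]; print("handle",len(H)); 
    if len(H)>5:
        r=cv2.minAreaRect(H[:,:2].astype(np.float32)*1000); print(r,cv2.boxPoints(r).tolist(),np.percentile(H[:,2],[5,50,95]))
    m=(P[...,2]>.165)&(P[...,2]<.18)&(P[...,0]>.35)&(P[...,0]<.75)&(abs(P[...,1])<.5)
    H=P[m]
    r=cv2.minAreaRect(H[:,:2].astype(np.float32)*1000); print("caddy top",len(H),r,cv2.boxPoints(r).tolist())
    x0,y0,x1,y1=(200,170,400,290) if n=="top" else (220,130,380,280)
    c=cv2.resize(f["pixels"][y0:y1,x0:x1],None,fx=4 if n=="top" else 3.75,fy=4 if n=="top" else 3.75,interpolation=cv2.INTER_CUBIC); cv2.imwrite(f"pics/{n}0c.png",c)
E
```

```text
top 3041 z pct [0.0029 0.0112 0.0168 0.0221 0.0458]
(array([ 91, 208, 396, 639, 776, 500, 190,  27,   8,  34,  81,  67,  22,
         1]), array([0.   , 0.004, 0.008, 0.012, 0.016, 0.02 , 0.024, 0.028, 0.032,
       0.036, 0.04 , 0.044, 0.048, 0.052, 0.056]))
all green ((502.2724609375, -97.41975402832031), (184.26925659179688, 266.25360107421875), 10.39692211151123) [[387.62567138671875, 16.894058227539062], [435.67547607421875, -244.9879608154297], [616.9192504882812, -211.7335662841797], [568.8694458007812, 50.14845275878906]]
tray rim 206 ((493.82928466796875, -69.03189086914062), (156.65740966796875, 120.13668060302734), 10.416634559631348) [[405.9308776855469, -24.115734100341797], [427.6521301269531, -142.27244567871094], [581.7276611328125, -113.94804382324219], [560.0064697265625, 4.2086639404296875]]
handle 191
((521.7919921875, -199.24505615234375), (139.55873107910156, 12.484114646911621), 11.057758331298828) [[452.1109313964844, -206.50245666503906], [454.5053405761719, -218.7548065185547], [591.4730224609375, -191.98765563964844], [589.07861328125, -179.7353057861328]] 
[... 1038 characters left out ...]
78285217285156], [581.162353515625, -113.06954193115234], [558.1444702148438, 10.988571166992188]]
handle 206
((519.8889770507812, -195.1169891357422), (140.64535522460938, 14.604269027709961), 10.156401634216309) [[449.3806457519531, -200.32968139648438], [451.9558410644531, -214.70510864257812], [590.3973388671875, -189.904296875], [587.8221435546875, -175.52886962890625]] [0.2511429  0.26254284 0.266783  ]
caddy top 580 ((522.1180419921875, -207.00897216796875), (169.35293579101562, 138.54307556152344), 16.470842361450195) [[421.2759704589844, -164.58815002441406], [460.5567321777344, -297.44598388671875], [622.9600830078125, -249.42979431152344], [583.6793212890625, -116.57196044921875]]
```

View pics/top0c.png

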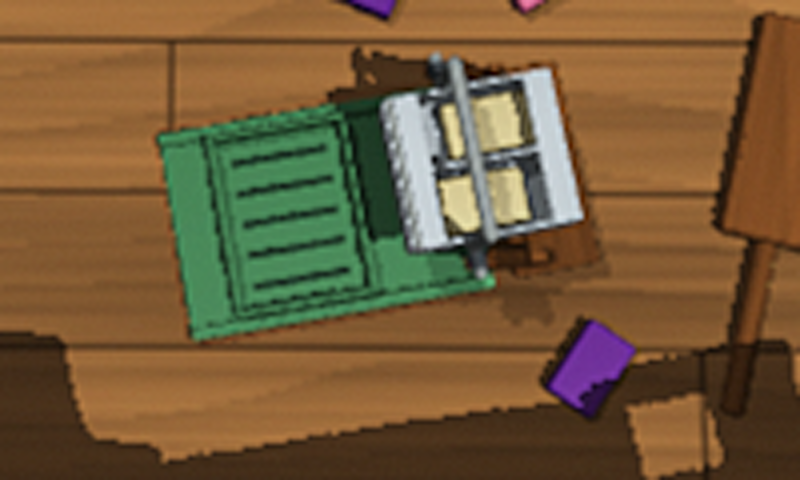

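In the crop the dish's long axis is tilted about 10.5°, with the tray at about (285,225) and the handle bar at (470,150). The pocket is at about (0.510, -0.153), the tray is about 87 mm in front of it, and the dish's y axis is (-0.182, 0.983). I'll rise, turn and shut the fingers.

Request:
{"name": "move_arm", "arguments": {
  "plan": [
    [[0,0,-0.14,0,0,-0.93,1],[0,0,-0.14,0,0,-0.93,1],[0,0,-0.14,0,0,-0.93,1],[0,0,-0.14,0,0,-0.93,1],[0,0,-0.14,0,0,-0.93,1],[0,0,-0.14,0,0,-0.93,1],[0,0,-0.14,0,0,-0.93,1],[0,0,-0.14,0,0,-0.93,1],[0,0,-0.14,0,0,-0.93,1],[0,0,-0.14,0,0,-0.93,1]]
  ]
}}

```text
time: 1.35
tool_pos: [0.22, -0.5848, 0.3991]
tool_rot: [-0.0, 0.637, 0.771, 0.0]
contact_force: [0.2, -0.3, 0.7]
gripper_width: -0.001
grasp_force: 0.0
```

```bash
cat >> h.py <<'E'
from scipy.spatial.transform import Rotation as R
Yd=np.array([-.182,.983,0]);Xd=np.array([.983,.182,0]);PK=np.array([.5096,-.153,0])
def go(dy,z,dx=0,tilt=0):
    "print tool-frame fractions to dish-frame target"
    s=manip.state(); p=np.array(s["tool_pos"]); q=s["tool_rot"]; r=R.from_quat([*q[1:],q[0]])
    T=PK+Xd*dx+Yd*dy+[0,0,z]
    A=R.from_matrix(np.stack([Yd,Xd,[0,0,-1]],1)); A=R.from_rotvec(-tilt*Xd)*A
    d=p-PK
    print("t",s["time"],"dish xy",np.round([d@Xd,d@Yd],4),"z",p[2].round(4),"F",np.round(s["contact_force"],1),"w",round(s["gripper_width"],2))
    print("shift/FS",np.round(r.inv().apply(T-p)/.12,3),"turn/FS",np.round((r.inv()*A).as_rotvec()/.15,3))
E
python3 -c "
from h import *
go(.185,.40)"
```

```text
t 1.35 dish xy [-0.3632 -0.3717] z 0.3991 F [ 0.2 -0.3  0.7] w -0.0
shift/FS [ 4.623e+00  3.054e+00 -2.000e-03] turn/FS [-0.    -0.008  0.037]
```

Request:
{"name": "move_arm", "arguments": {
  "plan": [
    [[0.4,0.265,0,0,0,0,1],[0.4,0.265,0,0,0,0,1],[0.4,0.265,0,0,0,0,1],[0.4,0.265,0,0,0,0,1],[0.4,0.265,0,0,0,0,1],[0.4,0.265,0,0,0,0,1],[0.4,0.265,0,0,0,0,1],[0.4,0.265,0,0,0,0,1],[0.4,0.265,0,0,0,0,1],[0.4,0.265,0,0,0,0,1]]
  ]
}}

```text
time: 2.6
tool_pos: [0.4451, -0.053, 0.3989]
tool_rot: [0.0, 0.639, 0.769, -0.0]
contact_force: [0.7, 0.1, -0.2]
gripper_width: -0.002
grasp_force: 0.0
```

```bash
python3 -c "
from h import *
go(.185,.03)"
```

```text
t 2.6 dish xy [-0.0452  0.1101] z 0.3989 F [ 0.7  0.1 -0.2] w -0.0
shift/FS [0.624 0.378 3.074] turn/FS [-0.     0.001  0.006]
```

Request:
{"name": "move_arm", "arguments": {
  "plan": [
    [[0.32,0.19,0,0,0,0,1],[0.3,0.19,0,0,0,0,1],[0,0,0.42,0,0,0,1],[0,0,0.45,0,0,0,1],[0,0,0.45,0,0,0,1],[0,0,0.45,0,0,0,1],[0,0,0.45,0,0,0,1],[0,0,0.4,0,0,0,1],[0,0,0.2,0,0,0,1],[0,0,0,0,0,0,1]]
  ]
}}

```text
time: 3.85
tool_pos: [0.4736, 0.0268, 0.0582]
tool_rot: [-0.003, 0.639, 0.769, -0.002]
contact_force: [-0.3, -0.3, 0.5]
gripper_width: -0.001
grasp_force: 0.0
```

```bash
python3 -c "
from h import *
go(.073,.026)
f=manip.grab_frame('wrist'); cv2.imwrite('pics/w1.png',f['pixels'])"
```

```text
t 3.85 dish xy [-0.0027  0.1833] z 0.0582 F [-0.3 -0.3  0.5] w -0.0
shift/FS [-0.921  0.023  0.266] turn/FS [-0.04  -0.012  0.006]
```

View pics/w1.png

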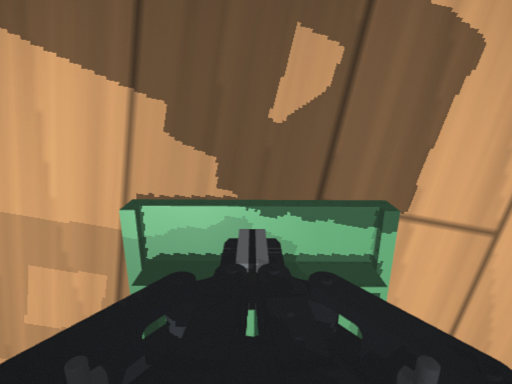

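The wrist view shows the shut fingers at (252,245) above the deck, centred behind the tray's +y rim (y≈270). I'll descend and push.

Request:
{"name": "move_arm", "arguments": {
  "plan": [
    [[0,0.02,0.15,-0.04,0,0,1],[0,0,0.115,0,0,0,1],[0,0,0,0,0,0,1],[-0.08,0,0,0,0,0,1],[-0.08,0,0,0,0,0,1],[-0.08,0,0,0,0,0,1],[-0.08,0,0,0,0,0,1],[-0.08,0,0,0,0,0,1],[-0.08,0,0,0,0,0,1],[-0.08,0,0,0,0,0,1]]
  ]
}}

```text
time: 5.15
tool_pos: [0.4909, -0.0397, 0.0291]
tool_rot: [0.002, 0.639, 0.769, 0.002]
contact_force: [-0.4, 0.2, 0.2]
gripper_width: -0.004
grasp_force: 0.0
```

```bash
python3 -c "
from h import *
go(.073,.025)"
```

```text
t 5.15 dish xy [0.0022 0.1148] z 0.0291 F [-0.4  0.2  0.2] w -0.0
shift/FS [-0.349 -0.019  0.034] turn/FS [0.039 0.    0.006]
```

Request:
{"name": "move_arm", "arguments": {
  "plan": [
    [[-0.05,0,0.03,0,0,0,1],[-0.05,0,0,0,0,0,1],[-0.05,0,0,0,0,0,1],[-0.04,0,0,0,0,0,1],[-0.04,0,0,0,0,0,1],[-0.03,0,0,0,0,0,1],[-0.03,0,0,0,0,0,1],[-0.03,0,0,0,0,0,1],[-0.02,0,0,0,0,0,1],[0,0,0,0,0,0,1]]
  ]
}}

```text
time: 6.4
tool_pos: [0.4984, -0.0794, 0.0256]
tool_rot: [0.002, 0.639, 0.769, 0.002]
contact_force: [-0.4, -0.1, -1.0]
gripper_width: 0.001
grasp_force: 0.0
```

```bash
cat > tray.py <<'E'
from h import *
import sys
go(.073,.025)
for n in("side","top"):
    f=manip.grab_frame(n); P=pts(f); hsv=cv2.cvtColor(f["pixels"],cv2.COLOR_BGR2HSV)
    g=((hsv[...,0]>45)&(hsv[...,0]<90)&(hsv[...,1]>90)&(P[...,2]<.08)&(P[...,2]>0))
    Q=P[g]; d=Q-PK; a=np.stack([d@Xd,d@Yd,Q[:,2]],1)
    t=a[a[:,2]>.03]; r=t[abs(t[:,1]-np.percentile(t[:,1],98))<.006]
    print(n,len(t),"tray y range",np.percentile(t[:,1],[1,99]).round(4),"x",np.percentile(t[:,0],[1,99]).round(4),"+y rim z",np.percentile(r[:,2],[50,90]).round(4))
    for lo,hi in((-.05,-.01),(0,.03),(.03,.06)):
        s=t[(t[:,1]>lo)&(t[:,1]<hi)]
        if len(s): print(lo,len(s),np.percentile(s[:,2],[50,90]).round(4))
    cv2.imwrite(f"pics/{n}_{sys.argv[1]}.png",f["pixels"])
    if n=="side": cv2.imwrite(f"pics/c_{sys.argv[1]}.png",cv2.resize(f["pixels"][130:290,220:400],None,fx=3.7,fy=3.7,interpolation=cv2.INTER_CUBIC))
E
python3 tray.py a
```

```text
t 6.4 dish xy [0.0024 0.0744] z 0.0256 F [-0.4 -0.1 -1. ] w 0.0
shift/FS [-0.012 -0.02   0.005] turn/FS [0.041 0.003 0.006]
side 135 tray y range [-0.0561  0.087 ] x [-0.0799  0.075 ] +y rim z [0.0737 0.0756]
-0.05 19 [0.0365 0.0405]
0 12 [0.0395 0.0429]
0.03 22 [0.0412 0.0437]
top 70 tray y range [-0.0531  0.0676] x [-0.0838  0.0804] +y rim z [0.0394 0.0472]
-0.05 17 [0.0391 0.0416]
0 29 [0.0412 0.0473]
0.03 15 [0.0408 0.0484]
```

View pics/c_a.png

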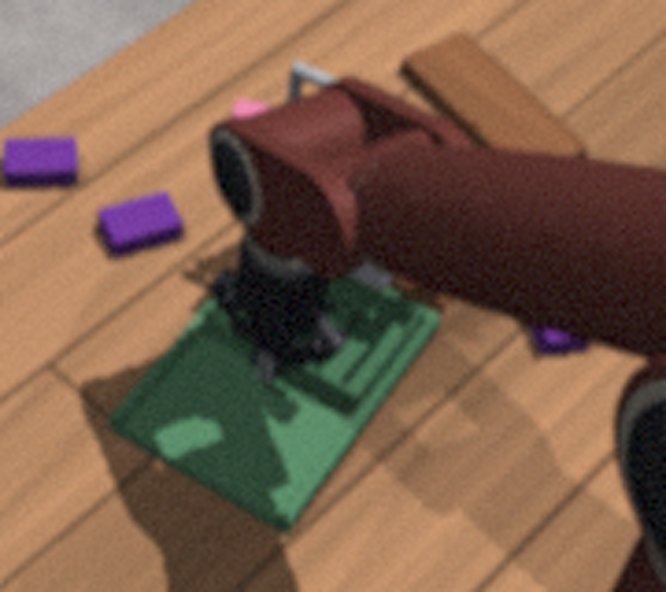

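The crop shows the tray front dipped into the pocket with its rear still at the deck edge. A few more mm, slowly.

Request:
{"name": "move_arm", "arguments": {
  "plan": [
    [[-0.01,0,0,0,0,0,1],[-0.01,0,0,0,0,0,1],[-0.01,0,0,0,0,0,1],[-0.01,0,0,0,0,0,1],[0,0,0,0,0,0,1],[0,0,0,0,0,0,1],[0,0,0,0,0,0,1],[0,0,0,0,0,0,1],[0,0,0,0,0,0,1],[0,0,0,0,0,0,1]]
  ]
}}

```text
time: 7.75
tool_pos: [0.4992, -0.0838, 0.0255]
tool_rot: [0.002, 0.639, 0.769, 0.002]
contact_force: [0.1, 0.1, -0.0]
gripper_width: 0.002
grasp_force: 0.0
```

```bash
python3 tray.py b
```

```text
t 7.75 dish xy [0.0024 0.0699] z 0.0255 F [ 0.1  0.1 -0. ] w 0.0
shift/FS [ 0.026 -0.02   0.004] turn/FS [0.04  0.    0.006]
side 110 tray y range [-0.0579  0.0818] x [-0.0809  0.0746] +y rim z [0.0696 0.0749]
-0.05 10 [0.0357 0.0404]
0 10 [0.0359 0.0393]
0.03 50 [0.0359 0.0391]
top 53 tray y range [-0.0513  0.0549] x [-0.0791  0.0845] +y rim z [0.0415 0.0441]
-0.05 16 [0.0376 0.0407]
0 25 [0.0372 0.0426]
0.03 7 [0.0412 0.0428]
```

Request:
{"name": "move_arm", "arguments": {
  "plan": [
    [[0.1,0,0,0,0,0,1],[0.15,0,0,0,0,0,1],[0.1,0,-0.2,0,0,0,1],[0,0,-0.4,0,0,0,1],[0,0,-0.45,0,0,0,1],[0,0,-0.45,0,0,0,1],[0,0,-0.45,0,0,0,1],[0,0,-0.45,0,0,0,1],[0,0,-0.4,0,0,0,1],[0,0,0,0,0,0,1]]
  ]
}}

```text
time: 9.1
tool_pos: [0.4908, -0.0421, 0.367]
tool_rot: [0.006, 0.639, 0.769, 0.004]
contact_force: [1.0, 0.4, 0.3]
gripper_width: -0.003
grasp_force: 0.0
```

```bash
python3 tray.py c; python3 -c "
from h import *
go(-.085,.36,.003)
f=manip.grab_frame('wrist'); cv2.imwrite('pics/w2.png',f['pixels'])
P=pts(f);d=P-PK;hsv=cv2.cvtColor(f['pixels'],cv2.COLOR_BGR2HSV)
y=d@Yd;x=d@Xd;g=(hsv[...,0]>45)&(hsv[...,0]<90)&(hsv[...,1]>90)
for a in np.arange(-.06,.08,.01):
  m=g&(abs(y-a)<.005)&(abs(x)<.078); print(round(a,2),m.sum(),np.percentile(P[...,2][m],[5,50,95]).round(4) if m.sum()>5 else '')
"
```

```text
t 9.1 dish xy [0.0017 0.1124] z 0.367 F [1.  0.4 0.3] w -0.0
shift/FS [-0.319 -0.056  2.851] turn/FS [0.097 0.024 0.013]
side 145 tray y range [-0.0578  0.0625] x [-0.0799  0.0766] +y rim z [0.0353 0.0395]
-0.05 15 [0.0372 0.0397]
0 17 [0.0349 0.0381]
0.03 73 [0.0352 0.0394]
top 51 tray y range [-0.054   0.0553] x [-0.0802 -0.0541] +y rim z [0.0376 0.0418]
-0.05 16 [0.0386 0.0414]
0 13 [0.0341 0.0427]
0.03 17 [0.0386 0.0417]
t 9.2 dish xy [0.0003 0.1128] z 0.3615 F [ 0.3 -0.7 -1.4] w -0.0
shift/FS [-1.648  0.019  0.013] turn/FS [0.044 0.    0.013]
-0.06 4 
-0.05 18 [0.0106 0.0352 0.0381]
-0.04 104 [0.0106 0.0122 0.0379]
-0.03 292 [0.0107 0.012  0.0371]
-0.02 382 [0.0106 0.0121 0.037 ]
-0.01 394 [0.0106 0.012  0.0339]
0.0 397 [0.0105 0.0121 0.0187]
0.01 376 [0.0106 0.0121 0.028 ]
0.02 447 [0.0105 0.012  0.0142]
0.03 414 [0.0105 0.012  0.0198]
0.04 461 [0.0106 0.012  0.03  ]
0.05 110 [0.0107 0.0124 0.0385]
0.06 789 [0.0077 0.0233 0.0387]
0.07 343 [0.0125 0.0138 0.0153]
0.08 354 [0.0124 0.0141 0.0154]
```

View pics/c_c.png

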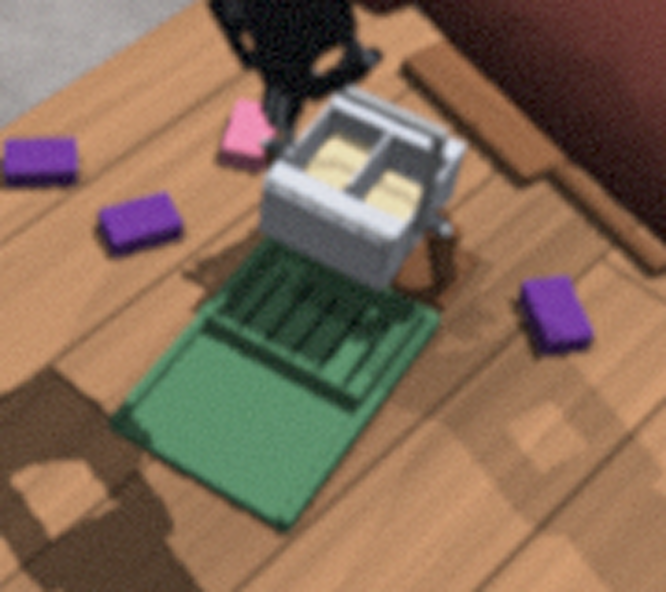

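The tray floor reads 12 mm across its length (8+4), so it is flat and fully seated. Next I move behind the handle.

Request:
{"name": "move_arm", "arguments": {
  "plan": [
    [[-0.2,0,0,0.04,0,0,1],[-0.25,0,0,0,0,0,1],[-0.3,0,0,0,0,0,1],[-0.3,0.02,0,0,0,0,1],[-0.3,0,0,0,0,0,1],[-0.2,0,0,0,0,0,1],[-0.1,0,0,0,0,0,1],[0,0,0,0,0,0,1],[0,0,0,0,0,0,1],[0,0,0,0,0,0,1]]
  ]
}}

```text
time: 10.5
tool_pos: [0.5281, -0.2363, 0.3618]
tool_rot: [0.0, 0.639, 0.769, 0.0]
contact_force: [-0.2, -0.7, -0.4]
gripper_width: -0.0
grasp_force: 0.0
```

```bash
python3 -c "
from h import *
go(-.085,.232,.003)
for n in ('wrist','side'):
  f=manip.grab_frame(n); P=pts(f);d=P-PK;y=d@Yd;x=d@Xd;z=P[...,2]
  m=(z>.252)&(z<.272)&(y>-.07)&(y<-.025)&(abs(x)<.08); print(n,m.sum(), [np.percentile(v[m],[2,50,98]).round(4) for v in (x,y,z)] if m.sum() else '')"
```

```text
t 10.5 dish xy [ 0.0031 -0.0853] z 0.3618 F [-0.2 -0.7 -0.4] w -0.0
shift/FS [ 3.000e-03 -1.000e-03  1.082e+00] turn/FS [0.003 0.001 0.013]
wrist 2543 [array([-0.0608,  0.0048,  0.0709]), array([-0.0511, -0.0447, -0.0391]), array([0.2604, 0.2649, 0.2669])]
side 190 [array([-0.0656, -0.0003,  0.0689]), array([-0.0495, -0.0412, -0.0361]), array([0.2542, 0.2627, 0.268 ])]
```

Request:
{"name": "move_arm", "arguments": {
  "plan": [
    [[0,0,0.15,0,0,0,1],[0,0,0.25,0,0,0,1],[0,0,0.3,0,0,0,1],[0,0,0.25,0,0,0,1],[0,0,0.13,0,0,0,1],[0,0,0,0,0,0,1],[0.06,0,0,0,0,0,1],[0.06,0,0,0,0,0,1],[0,0,0,0,0,0,1],[0,0,0,0,0,0,1]]
  ]
}}

```text
time: 11.85
tool_pos: [0.5257, -0.223, 0.2325]
tool_rot: [0.001, 0.639, 0.769, 0.0]
contact_force: [0.4, -0.4, -0.0]
gripper_width: 0.0
grasp_force: 0.0
```

```bash
python3 -c "
from h import *
go(-.062,.232,.003)"
```

```text
t 11.85 dish xy [ 0.0031 -0.0717] z 0.2325 F [ 0.4 -0.4 -0. ] w 0.0
shift/FS [ 0.081 -0.     0.004] turn/FS [0.005 0.005 0.007]
```

Request:
{"name": "move_arm", "arguments": {
  "plan": [
    [[0.05,0,0,0,0,0,1],[0.05,0,0,0,0,0,1],[0.05,0,0,0,0,0,1],[0.05,0,0,0,0,0,1],[0.05,0,0.01,0,0,0,1],[0.05,0,0.01,0,0,0,1],[0.05,0,0.02,0,0,0,1],[0.05,0,0.02,0,0,0,1],[0.04,0,0.02,0,0,0,1],[0.04,0,0.02,0,0,0,1]]
  ]
}}

```text
time: 13.1
tool_pos: [0.5149, -0.166, 0.2198]
tool_rot: [0.0, 0.639, 0.769, 0.0]
contact_force: [-0.1, -1.0, 1.0]
gripper_width: 0.0
grasp_force: 0.7
```

```bash
cat > tilt.py <<'E'
from h import *
import sys
go(.003,.208,.003)
for n in("side","top"):
    f=manip.grab_frame(n); P=pts(f); hsv=cv2.cvtColor(f["pixels"],cv2.COLOR_BGR2HSV)
    d=P-PK;y=d@Yd;x=d@Xd;z=P[...,2]
    b=(hsv[...,0]>17)&(hsv[...,0]<36)&(hsv[...,1]>50)&(hsv[...,2]>140)&(abs(x)<.09)&(y>-.14)&(y<.2)&(z>.015)
    for s in(-1,1):
        m=b&(x*s>0.003)
        if m.sum()>5: print(n,"soap",s,m.sum(),[np.percentile(v[m],[5,50,95]).round(3).tolist() for v in(x,y,z)])
    cv2.imwrite(f"pics/{n}_{sys.argv[1]}.png",f["pixels"])
    if n=="side": cv2.imwrite(f"pics/c_{sys.argv[1]}.png",cv2.resize(f["pixels"][130:290,220:400],None,fx=3.7,fy=3.7,interpolation=cv2.INTER_CUBIC))
E
python3 tilt.py d
```

```text
t 13.1 dish xy [ 0.0029 -0.0138] z 0.2198 F [-0.1 -1.   1. ] w 0.0
shift/FS [0.14  0.001 0.098] turn/FS [0.001 0.    0.006]
side soap -1 123 [[-0.042, -0.024, -0.007], [-0.075, -0.057, -0.045], [0.135, 0.144, 0.157]]
side soap 1 68 [[0.018, 0.039, 0.053], [-0.069, -0.06, -0.052], [0.141, 0.147, 0.154]]
top soap -1 32 [[-0.037, -0.026, -0.018], [-0.065, -0.057, -0.052], [0.139, 0.143, 0.15]]
```

View pics/c_d.png

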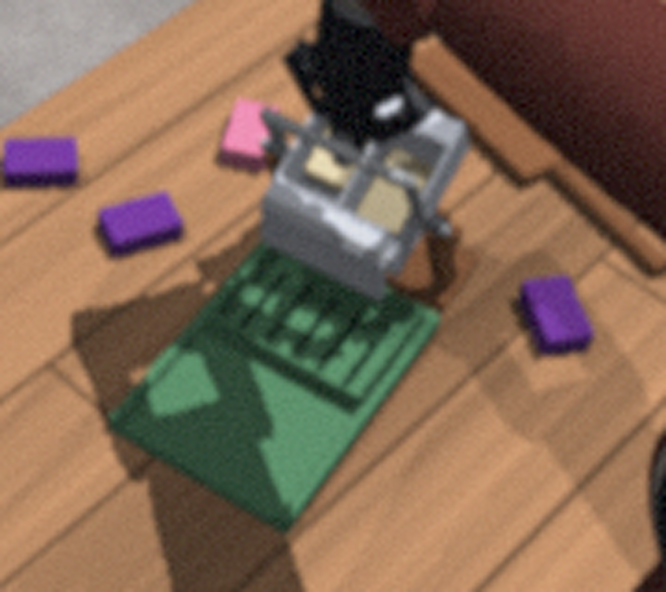

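The crop shows the caddy tipped about 0.5 rad with the finger behind the bar, and both soaps still inside. I'll go on to about 0.7 rad.

Request:
{"name": "move_arm", "arguments": {
  "plan": [
    [[0.025,0,0.017,0,0,0,1],[0.025,0,0.017,0,0,0,1],[0.025,0,0.017,0,0,0,1],[0.025,0,0.017,0,0,0,1],[0.02,0,0.015,0,0,0,1],[0.02,0,0.015,0,0,0,1],[0,0,0,0,0,0,1],[0,0,0,0,0,0,1],[0,0,0,0,0,0,1],[0,0,0,0,0,0,1]]
  ]
}}

```text
time: 14.45
tool_pos: [0.5118, -0.15, 0.2082]
tool_rot: [-0.0, 0.639, 0.769, -0.0]
contact_force: [-1.0, -2.0, 0.1]
gripper_width: 0.002
grasp_force: 0.6
```

```bash
python3 tilt.py e
```

```text
t 14.45 dish xy [0.0027 0.0026] z 0.2082 F [-1.  -2.   0.1] w 0.0
shift/FS [0.003 0.002 0.001] turn/FS [-0.001  0.001  0.005]
side soap -1 23 [[-0.046, -0.022, -0.007], [0.024, 0.026, 0.03], [0.079, 0.082, 0.086]]
top soap -1 18 [[-0.042, -0.019, -0.006], [0.02, 0.023, 0.026], [0.076, 0.082, 0.086]]
```

Request:
{"name": "move_arm", "arguments": {
  "plan": [
    [[0,0,0,0,0,0,1],[0,0,0,0,0,0,1],[0,0,0,0,0,0,1],[0,0,0,0,0,0,1],[0,0,0,0,0,0,1],[0,0,0,0,0,0,1],[0,0,0,0,0,0,1],[0,0,0,0,0,0,1],[0,0,0,0,0,0,1],[0,0,0,0,0,0,1]]
  ]
}}

```text
time: 15.8
tool_pos: [0.5118, -0.1498, 0.2081]
tool_rot: [-0.0, 0.639, 0.769, -0.0]
contact_force: [-0.5, -0.9, 1.1]
gripper_width: -0.0
grasp_force: 0.7
```

```bash
python3 tilt.py f
```

```text
t 15.8 dish xy [0.0028 0.0027] z 0.2081 F [-0.5 -0.9  1.1] w -0.0
shift/FS [0.002 0.002 0.001] turn/FS [-0.    -0.     0.006]
side soap -1 21 [[-0.045, -0.021, -0.007], [0.022, 0.026, 0.029], [0.078, 0.081, 0.085]]
top soap -1 17 [[-0.042, -0.021, -0.006], [0.021, 0.023, 0.026], [0.08, 0.085, 0.089]]
```

View pics/c_f.png

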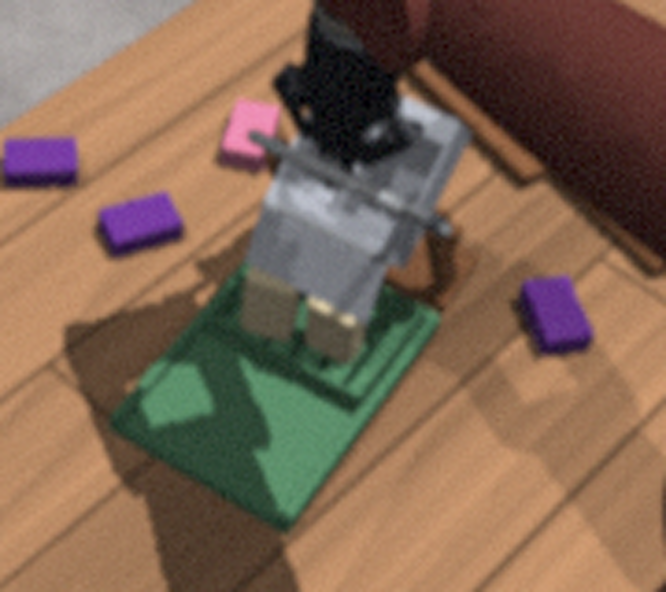

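Both bars are out of the mouth and standing on the tray at about (270,305) and (335,330). I'll lower the caddy slowly.

Request:
{"name": "move_arm", "arguments": {
  "plan": [
    [[-0.02,0,-0.017,0,0,0,1],[-0.025,0,-0.017,0,0,0,1],[-0.025,0,-0.017,0,0,0,1],[-0.025,0,-0.017,0,0,0,1],[-0.02,0,-0.015,0,0,0,1],[-0.03,0,-0.015,0,0,0,1],[-0.03,0,-0.02,0,0,0,1],[-0.03,0,-0.02,0,0,0,1],[-0.03,0,-0.02,0,0,0,1],[-0.03,0,-0.01,0,0,0,1]]
  ]
}}

```text
time: 17.15
tool_pos: [0.5178, -0.1814, 0.2286]
tool_rot: [0.0, 0.639, 0.769, 0.0]
contact_force: [0.1, -0.0, 0.6]
gripper_width: -0.004
grasp_force: 0.4
```

```bash
python3 tilt.py g
```

```text
t 17.15 dish xy [ 0.0029 -0.0294] z 0.2286 F [ 0.1 -0.   0.6] w -0.0
shift/FS [0.27  0.001 0.172] turn/FS [0.002 0.001 0.006]
side soap -1 8 [[-0.048, -0.044, -0.042], [0.008, 0.013, 0.017], [0.078, 0.082, 0.084]]
side soap 1 10 [[0.013, 0.021, 0.026], [0.019, 0.027, 0.028], [0.079, 0.082, 0.086]]
```

View pics/c_g.png

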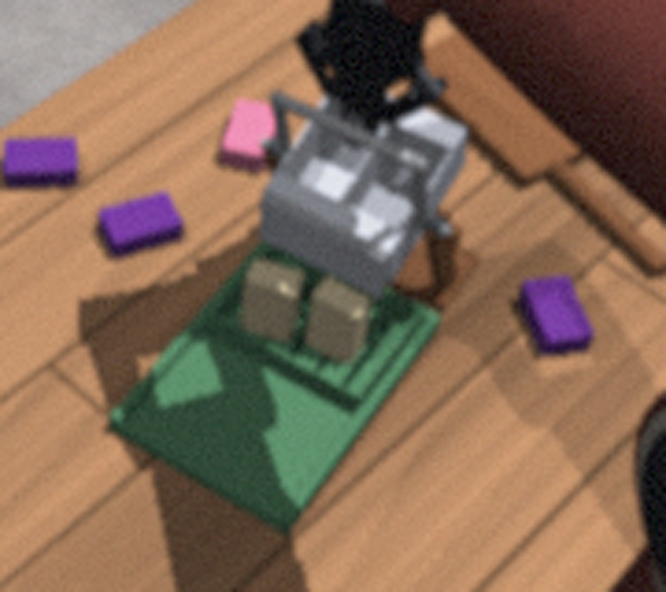

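The caddy is now empty and both bars stand upright in the tray, at about (272,300) and (338,320), clear of the flap. I'll finish lowering and retreat behind the handle.

Request:
{"name": "move_arm", "arguments": {
  "plan": [
    [[-0.04,0,-0.01,0,0,0,1],[-0.04,0,-0.01,0,0,0,1],[-0.04,0,0,0,0,0,1],[-0.04,0,0,0,0,0,1],[-0.04,0,0,0,0,0,1],[-0.04,0,0,0,0,0,1],[-0.04,0,0,0,0,0,1],[-0.05,0,0,0,0,0,1],[-0.06,0,0,0,0,0,1],[-0.1,0,0,0,0,0,1]]
  ]
}}

```text
time: 18.5
tool_pos: [0.5285, -0.2393, 0.2306]
tool_rot: [-0.0, 0.639, 0.769, 0.0]
contact_force: [-0.2, -0.2, 0.4]
gripper_width: 0.0
grasp_force: 0.0
```

Request:
{"name": "move_arm", "arguments": {
  "plan": [
    [[0,0,0,0,0,0,1],[0,0,-0.2,0,0,0,1],[0,0,-0.3,0,0,0,1],[0,0,-0.3,0,0,0,1],[0,0,-0.3,0,0,0,1],[-0.2,0,-0.2,0,0,0,1],[-0.3,0,0,0,0,0,1],[-0.3,0,0,0,0,0,1],[-0.2,0,0,0,0,0,1],[0,0,0,0,0,0,1]]
  ]
}}

```text
time: 19.75
tool_pos: [0.5502, -0.358, 0.3857]
tool_rot: [-0.001, 0.64, 0.769, 0.0]
contact_force: [0.5, 1.1, -1.0]
gripper_width: -0.002
grasp_force: 0.0
```

```bash
python3 tilt.py h; python3 tray.py i
```

```text
t 19.75 dish xy [ 0.0026 -0.2089] z 0.3857 F [ 0.5  1.1 -1. ] w -0.0
shift/FS [1.764 0.003 1.483] turn/FS [-0.006 -0.009 -0.005]
t 19.85 dish xy [ 0.003  -0.2074] z 0.3865 F [-0.6 -0.4  0.3] w -0.0
shift/FS [ 2.334 -0.022  3.015] turn/FS [-0.001 -0.006  0.007]
side 123 tray y range [-0.0568  0.0627] x [-0.08    0.0762] +y rim z [0.035  0.0389]
-0.05 12 [0.0377 0.0391]
0 16 [0.0371 0.04  ]
0.03 64 [0.0354 0.0386]
top 134 tray y range [-0.0516  0.1608] x [-0.0864  0.0868] +y rim z [0.0319 0.0323]
-0.05 17 [0.0402 0.0434]
0 28 [0.0374 0.0433]
0.03 73 [0.0382 0.0423]
```

View pics/side_h.png

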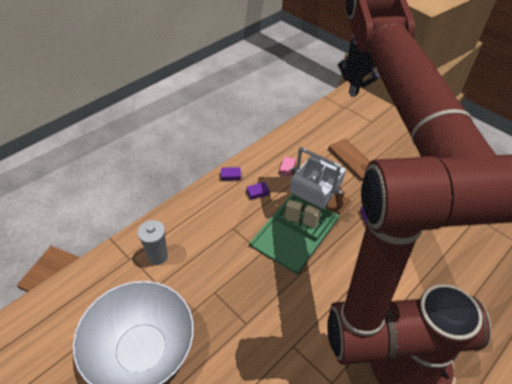

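The caddy is level and shut at (317,180), both bars are in the seated tray at (300,212), and the bystanders haven't moved. Handing in.

```bash
python3 -c "
from plant import manip
print(manip.job_done())"
```

```text
the job is handed in; nothing more can be done
None
```

The job is handed in at about 20 s: the tray is seated in its pocket and both soap bars are on it, standing on end. The caddy is back level with its flap shut after tipping to about 0.7 rad (40°), and the basin, tumbler and beater were not touched.

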